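# Seat the long turntable spindle in its bearing housing

## Robot

A 6-joint arm with a two-finger parallel gripper is mounted at the origin on the work surface. World frame = base frame: x ahead of the robot, y to its left, z up, the work surface at z = 0. Lengths are in mm, angles in rad, forces in N, time in s.
With the tool pointing down it reaches from about 350 to 875 mm from the base axis. Payload 4.2 kg.
Tool frame: the origin (TCP) lies midway between the tips of the shut fingers; the grasp point (between the pads) lies arm.grip_depth behind it (arm.grip_depth is the distance from the TCP to the grasp point, in mm); z points along the fingers, y is the direction in which the jaws open and shut (so a half turn about z gives the same grasp; the last joint's range is limited). The gripper opens to 85 mm and grips with 20 to 120 N. Pads are 22 mm wide; open, the fingers measure 114 mm over their backs; the gripper's body (76 mm by 85 mm) begins 54 mm behind the grasp point. The pads swing forward as they close: fully open they stand 13 mm farther back than shut.
Start: joints at [1.589, 0.385, 0.008, 0, -1.194, -0.259], TCP at [149.018, 606.954, 231.312] pointing down, gripper open.
Joint ranges: [-3.14, 3.14], [-1.21, 2.06], [-1.07, 1.41], [-3.16, 2.05], [-2.99, -0.16], [-3.1, 3.1]. Speed limits (rad/s): [2.79, 2.79, 3.14, 3.14, 3.14, 3.14].

## Interface

Orientations are given as a unit quaternion [x, y, z, w].
In Python, from bench import arm gives the robot as it stands.
- The arm moves only by the tool play_rows, never from a script. Its argument "motion" is one flat list of numbers, 7 for each row, row after row: the opening in per cent of the stroke, from 0 (shut) to 100 (fully open), then the shift along the world's x, y, z in cm, then the turn, a rotation vector about the world's x, y, z in degrees. A call has 1 to 5 rows; each row is the pose to reach, as a shift and turn from the pose commanded when the call began; what a row does not reach only later rows make up. A row lasts 1/8 s, in which the tool goes at most 62.5 mm and 10.7 degrees, less where a joint would pass 70% of its speed; a pose out of reach is approached as far as the arm can. A call with a gripper value outside its range is refused whole. The fingers move at their own pace and stop on an object; the grip force is fixed at half the most. Time passes only in rows, so rows that repeat a pose let the fingers close. It gives the time, the measured TCP pose, the force and the opening at its end, in the units of the state.
- arm.read_state(): the state, without advancing time (a new reading comes with each control period).
- arm.get_image(name): name is "scene" or "top" or "wrist"; returns (picture, depth): 400x640x3 uint8, red, green, blue; 400x640 float32, mm along the optical axis (not along the pixel's ray), 0 where there is no reading.
- arm.camera_info(name): a dict with "fovy" (degrees; the focal length in pixels is half the picture's height over the tangent of half this angle, whatever the lens; pixels are square), "cx", "cy" (the principal point, pixels), "k1" (the pictures are not rectified: a ray, as slopes to the right and down, at radius r is drawn at 1 + k1 r^2 times it, then the intrinsics apply), "R" (3x3) and "t" (3): a world point X has camera coordinates R X + t. Camera axes: x right, y down, z forward; pixel columns grow to the right and rows downward; lengths in mm; the calibration is good to about 2 mm. A picture is of the moment at which its call begins: read the wrist's pose just before it. camera_info takes no time and is no camera call; for the wrist camera it gives the pose at the moment of the call.
- arm.job_done(): hands the job in, once; it reports no verdict.
Trained networks look in the newest picture that a camera, given by its name, has taken for a name from the list of things; names that differ only in an ending like _2 or _b are one class to them, and where a whole thing is asked for, a point or a joint stands for the part that bears it (a point fixed in the world has none). Each returns a list of dicts, best first, with "confidence" (0 to 1); they miss things now and then, are a little off and sometimes report something else, mostly with a low value. They report only what shows in the picture. A call takes as long as a camera call.
- arm.outline_of(thing, camera): "mask" (400x640 bool, what is visible of it) and "extent" ([left, top, width, height] in pixels, round what is visible of it).
- arm.place_of(thing, camera): "uv" ([column, row] in pixels: a listed point, or the origin of a listed thing).
The state is a dict: "clock": time; "joints": joint angles; "joint_vel": joint speeds; "joint_efforts": joint torques, N m; "position": TCP position; "ee_rot": TCP orientation; "contact_force": force on the tool from outside, world axes, zero at the start; "wrist_torque": the same for the moment, N m; "gripper_width": finger opening in mm.
Only numpy, scipy, OpenCV 4.12 (cv2) and the standard library are available. Lean on these libraries where they do the work, as an engineer would, in place of code of your own. Each camera call takes 0.05 s, during which the arm holds its last target.

## Task

Take the long plain steel spindle out of the wooden rack and gently lower it, upright, into the open bearing housing until it rests on the stiff plug partway down the bore, and let go of it there; do not drop it. Then push down on its top end until it is fully home, its top almost flush with the housing's rim, and leave it there.

Things in the scene. Friction and masses are not known exactly. Their poses are not given: they have to be found in the camera images.
- spindle: The long plain steel spindle: a round rod, 18 mm in diameter, 100 mm long, about 0.2 kg, no flange. Origin at the centre of its lower end, z along it to its top. It starts upright in one of the rack's three places, about 65 mm showing above the wood, its y axis along the rack's row. Stays upright if let go on the plug.
- rack: Wooden rack, fixed, 70 x 230 x 40 mm; origin under its centre, y along its row of three holes 80 mm apart (21 mm wide, 35 mm deep). Besides the long spindle it holds, in any order, a plain one 65 mm long and one 85 mm long with a 34 mm flange; these reach up to 90 mm above the bench and are not wanted.
- housing: The open bearing housing, fixed: an upright aluminium cylinder, 56 mm in outer diameter, rim 110 mm above the bench, on a 90 x 90 x 10 mm flange, with a vertical bore 30 mm wide open at the top. Origin on the bench, on the bore's axis, z up. A like housing beside it has its top closed by a dark cover plate and is not wanted.
- plug (a joint): Stiff sliding plug (black disc) in the open bore; value: how far it is pushed down, in m. Its top is 60 mm - value above the bench; it starts at 0 to 8 mm, so a spindle set on it stands 42 to 50 mm above the rim. It stays put, bears the spindle's weight, slides at a push of about 8 N, and stops at 0.046 m, where the spindle's top is 4 mm above the rim: fully home.

How it is judged (in metres and radians):
On the way:
1. the spindle stands partway down the open housing's bore, let go (z of spindle in the frame of housing between 0.032 and 0.07 m and horizontal distance between spindle and housing below 0.012 m and angle between spindle's own z axis and vertical below 0.35 rad and contact force between the fingers and spindle below 0.1 N), for 0.2 s.
At the end, for the whole second after the job is handed in: The long plain spindle is upright (within 11 degrees) in the open housing's bore, pushed home to within 8 mm of the bottom stop (its top no more than about 12 mm above the rim), at rest and released (z of spindle in the frame of housing below 0.022 m and horizontal distance between spindle and housing below 0.012 m and angle between spindle's own z axis and vertical below 0.2 rad and linear speed of spindle below 0.02 m/s); the robot touches nothing.
It fails at once if the spindle is dropped (falls free faster than 0.7 m/s) (linear speed of spindle above 0.7 m/s and contact force between the fingers and spindle below 0.1 N).
It also fails if it takes over 51 s, if anything falls off the work surface, if the arm or the gripper's body presses on something with over 40 N, if the wrist force passes 120 N, or if a joint passes its speed limit or range.

## Working session

There is one attempt and no reset: what is moved stays moved. The work goes in short steps, Python scripts to look and compute and a tool call to move; the robot and the scene stay as the last step left them, time stands still between calls to the robot, and variables do not carry over. Pictures are saved under pics/ and viewed, and the job is handed in when it is done.

Besides the shell and the picture viewer there is one more tool, called after ">>>" by a JSON object that holds its "op" and its "data", one argument or row to a line. play_rows: Moves the arm, as the interface text tells. Its arguments: {"type":"object","properties":{"motion":{"type":"array","items":{"type":"number"}}},"required":["motion"]}

```bash
mkdir -p pics; ls; cat > h.py <<'E'
import numpy as np, cv2
from bench import arm
def save(n,fn):
    p,d=arm.get_image(n); cv2.imwrite('pics/'+fn,p[:,:,::-1]); np.save('pics/'+fn[:-4]+'.npy',d); return p,d
def ray(ci,uv):
    f=200/np.tan(np.radians(ci['fovy'])/2)
    K=np.array([[f,0,ci['cx']],[0,f,ci['cy']],[0,0,1]])
    D=np.array([ci['k1'],0,0,0,0.])
    return cv2.undistortPoints(np.array(uv,float).reshape(-1,1,2),K,D).reshape(-1,2)
def world(ci,uv,depth):
    s=ray(ci,uv); d=np.array(depth).reshape(-1,1)
    c=np.hstack([s*d,d]); return (c-np.array(ci['t']))@np.array(ci['R'])
def atz(ci,uv,z):
    s=ray(ci,uv); R=np.array(ci['R']);t=np.array(ci['t'])
    o=-R.T@t; v=np.hstack([s,np.ones((len(s),1))])@R
    return o+v*((z-o[2])/v[:,2])[:,None]
def cloud(ci,d):
    v,u=np.nonzero(d>0); return world(ci,np.c_[u,v],d[v,u]),u,v
E
python3 - <<'E'
from h import *
s=arm.read_state();print(s); print(arm.grip_depth)
for n in('scene','top'):
    save(n,n+'0.png'); ci=arm.camera_info(n); print(n,ci)
    for th in('spindle','housing','plug','rack'):
        for o in arm.outline_of(th,n)[:3]: print(th,o['confidence'],o['extent'])
        for o in arm.place_of(th,n)[:3]: print('  pl',o)
print(arm.read_state()['clock'])
E
```

```text
pics
{'clock': 0.0, 'joints': array([ 1.58859333e+00,  3.85576096e-01,  6.60591149e-03, -5.06659418e-04,
       -1.19398961e+00, -2.58532928e-01]), 'joint_vel': array([-0.00048014, -0.00050224, -0.0012957 ,  0.00067137, -0.00056031,
       -0.00062761]), 'joint_efforts': array([ 1.80344145e-03, -3.92289877e+01,  1.88404852e+01,  4.18605298e+00,
       -4.60003648e-03, -1.54258835e-06]), 'position': array([148.89180454, 606.39830381, 230.20085591]), 'ee_rot': array([ 9.92752683e-01, -1.20170233e-01, -8.42297010e-05,  1.10385419e-03]), 'contact_force': array([-0.88538138, -0.99812596,  0.46820309]), 'wrist_torque': array([ 0.02375918,  0.01843993, -0.04121305]), 'gripper_width': 85.36880885334078}
18.700000000000003
scene {'fovy': 53.235836882192494, 'cx': 315.9443513008758, 'cy': 204.95801390626022, 'k1': -0.037767592628868155, 'R': array([[ 0.01226175,  0.99987746,  0.00973253],
       [ 0.67924104, -0.00118599, -0.7339143 ],
       [-0.73381282,  0.01560981, -0.67917234]]), 't': array([ -26.14189678, -322.92027964, 1167.49788471])}
spindle 0.72 [381.1, 178.0, 14.6, 30.3]
  pl {'uv': [382.9, 220.6], 'confidence': 0.59}
housing 0.62 [120.5, 169.3, 59.3, 68.5]
  pl {'uv': [150.8, 216.9], 'confidence': 0.76}Traceback (most recent call last):
  File "<stdin>", line 7, in <module>
ValueError: it knows: housing, rack, spindle
```

```bash
python3 - <<'E'
from h import *
for n in ('top',):
    save(n,n+'0.png'); ci=arm.camera_info(n); print(n,ci)
    for th in('spindle','housing','rack'):
        for o in arm.outline_of(th,n)[:3]: print(th,o['confidence'],o['extent'])
        for o in arm.place_of(th,n)[:3]: print('  pl',o)
ims=np.vstack([cv2.imread('pics/scene0.png'),cv2.imread('pics/top0.png')])
cv2.imwrite('pics/both0.png',cv2.resize(ims,(480,600)))
print(arm.read_state()['clock'])
E
```

```text
top {'fovy': 45.65177483835964, 'cx': 317.123423949889, 'cy': 204.5737057862268, 'k1': -0.09127492919337214, 'R': array([[ 0.00244972, -0.99998589,  0.00471361],
       [-0.99313718, -0.00298406, -0.11691724],
       [ 0.11692965, -0.00439485, -0.99313048]]), 't': array([   6.88518415,  523.98953385, 1026.31525077])}
spindle 0.39 [244.3, 200.2, 14.6, 9.0]
  pl {'uv': [253.8, 210.5], 'confidence': 0.66}
housing 0.55 [429.1, 190.2, 50.6, 40.4]
  pl {'uv': [452.5, 207.0], 'confidence': 0.83}
rack 0.79 [198.0, 179.0, 111.3, 56.0]
  pl {'uv': [253.1, 206.6], 'confidence': 0.92}
0.65
```

View pics/scene0.png

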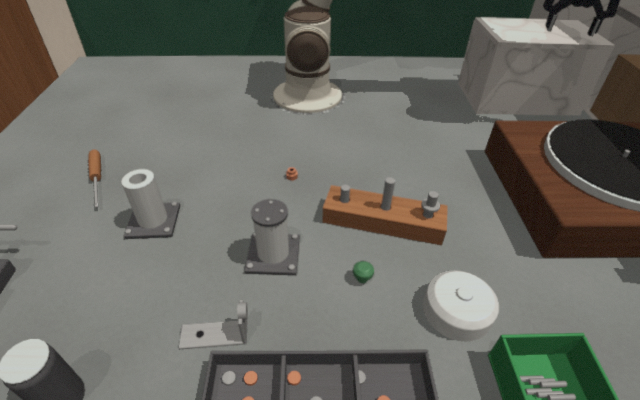

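View pics/top0.png

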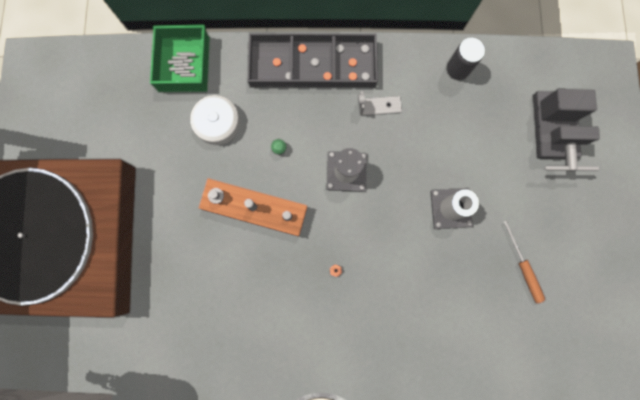

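```bash
python3 - <<'E'
from h import *
for n in('top','scene'):
    ci=arm.camera_info(n); d=np.load(f'pics/{n}0.npy'); p=cv2.imread(f'pics/{n}0.png')
    P,u,v=cloud(ci,d)
    # open housing rim
    w=(lambda a,b,c,e,z0,z1:(u>=a)&(u<=b)&(v>=c)&(v<=e)&(P[:,2]>z0)&(P[:,2]<z1))
    boxes={'rim':((435,490,180,235) if n=='top' else (115,185,160,240)),'sp':((235,265,190,220) if n=='top' else (378,400,170,212)),
     's1':((275,297,205,228) if n=='top' else (336,354,180,205)),'s2':((203,230,183,205) if n=='top' else (420,442,188,222))}
    for k,b in boxes.items():
        m=w(*b,45 if k!='rim' else 95,125); Q=P[m]; print(n,k,m.sum(),Q.mean(0) if m.sum() else None, Q.max(0) if m.sum() else None,Q.min(0) if m.sum() else None)
        if k=='rim':
            q=Q[Q[:,2]>104][:,:2].astype(np.float32); print('  circ',cv2.minEnclosingCircle(q))
        else:
            t=Q[Q[:,2]>Q[:,2].max()-6]; print('  top',t.mean(0),len(t))
    # rack top
    m=(P[:,2]>34)&(P[:,2]<44)&(w(195,312,175,240,34,44) if n=='top' else w(318,450,185,240,34,44))
    q=P[m][:,:2].astype(np.float32); print('rack',len(q),cv2.minAreaRect(q))
    i=cv2.resize(p[170:240,190:310] if n=='top' else p[160:250,310:460],None,fx=5,fy=5,interpolation=cv2.INTER_CUBIC); cv2.imwrite(f'pics/rk_{n}.png',i)
    i=cv2.resize(p[170:240,420:500] if n=='top' else p[150:250,100:200],None,fx=5,fy=5,interpolation=cv2.INTER_CUBIC); cv2.imwrite(f'pics/hs_{n}.png',i)
E
```

```text
top rim 456 [ 519.2736717  -298.50020712  108.38353836] [ 546.96151658 -271.98783094  115.37128105] [ 492.30429764 -328.69024146   95.08115139]
  circ ((520.417236328125, -298.7952880859375), 28.775922775268555)
top sp 95 [516.59121261 149.59000201  92.01535643] [526.67170335 184.14994068 108.81457476] [505.31297456 142.07366313  45.53296109]
  top [518.73595366 150.73369082 105.54670285] 49
top s1 63 [496.82997159  73.48457464  67.71315757] [505.39254255  87.36848472  73.64578587] [489.09484837  64.93824561  45.0591852 ]
  top [497.84406788  73.78281046  70.45239132] 48
top s2 196 [538.60746944 226.67141915  73.54784056] [555.44931246 245.21242627  93.27625872] [524.63310527 208.96778104  46.15564453]
  top [539.78154095 229.40275656  89.59710982] 49
rack 2887 ((519.0725708007812, 151.688232421875), (231.80303955078125, 70.7879638671875), 74.84590148925781)
scene rim 653 [ 528.31599159 -297.37866453  105.7775692 ] [ 552.20017052 -270.44088739  111.29557619] [ 494.93049366 -327.38484999   95.0435236 ]
  circ ((523.6856689453125, -298.474853515625), 28.97000503540039)
scene sp 286 [526.6195324  149.48693896  80.36727801] [532.01951717 159.73131144 106.38352695] [513.73582193 141.53419923  45.02078933]
  top [523.62076409 150.30599713 104.22722447] 63
scene s1 138 [504.62698615  73.11915692  61.59138729] [511.34270402  82.16929156  72.23340069] [491.39406418  64.93143997  45.03147617]
  top [501.5190209   73.37846548  69.51544983] 58
scene s2 310 [547.87235033 226.20350067  70.84373001] [559.06079804 244.67533133  90.99659104] [527.78758296 211.39986333  45.04337919]
  top [545.15256043 227.37397065  88.79806684] 60
rack 2846 ((521.777099609375, 150.91476440429688), (231.53549194335938, 73.38563537597656), 74.82698059082031)
```

>>> {"op": "play_rows", "data": {
  "motion": [100, 3.7, -4.56, 0, 0, 0, -9.1, 100, 7.4, -9.12, 0, 0, 0, -18.2, 100, 11.1, -13.68, 0, 0, 0, -27.3, 100, 14.8, -18.24, 0, 0, 0, -36.4, 100, 18.5, -22.8, 0, 0, 0, -45.5]
}}

```text
clock: 1.27
position: [334.9, 377.5, 231.7]
ee_rot: [0.868, -0.497, 0.0, -0.0]
contact_force: [0.8, 0.6, 0.1]
gripper_width: 85.7
```

>>> {"op": "play_rows", "data": {
  "motion": [100, 3.7, -4.56, 0, 0, 0, -9.1, 100, 7.4, -9.12, 0, 0, 0, -18.2, 100, 11.1, -13.68, 0, 0, 0, -27.3, 100, 14.8, -18.24, 0, 0, 0, -36.4, 100, 18.5, -22.8, 0, 0, 0, -45.7]
}}

```text
clock: 1.9
position: [520.2, 149.4, 231.7]
ee_rot: [-0.607, 0.795, -0.0, 0.001]
contact_force: [0.6, 0.4, 1.4]
gripper_width: 85.4
```

>>> {"op": "play_rows", "data": {
  "motion": [100, 0, 0, 0, 0, 0, 0, 100, 0, 0, 0, 0, 0, 0, 100, 0, 0, 0, 0, 0, 0]
}}

```text
clock: 2.28
position: [518.4, 151.9, 231.5]
ee_rot: [-0.61, 0.793, 0.0, 0.0]
contact_force: [-0.1, -1.1, 0.7]
gripper_width: 85.5
```

```bash
python3 - <<'E'
from h import *
s=arm.read_state();print(s['clock'],s['position'],s['ee_rot'],s['joints'])
ci=arm.camera_info('wrist');p,d=save('wrist','w0.png');print(ci)
P,u,v=cloud(ci,d)
print(arm.place_of('spindle','wrist'))
for z0,z1 in((100,112),(64,75),(85,95),(36,44)):
    m=(P[:,2]>z0)&(P[:,2]<z1);Q=P[m];print(z0,m.sum(),Q.mean(0) if m.sum() else 0,Q.min(0) if m.sum() else 0,Q.max(0)if m.sum() else 0)
E
```

```text
2.275 [518.43051598 151.89812489 231.47155911] [-6.09619666e-01  7.92694043e-01  5.88817587e-05  1.14184045e-04] [ 5.85237444e-01  2.40520393e-01 -2.00487947e-01 -1.47665405e-04
 -1.12956847e+00 -8.44809306e-01]
{'fovy': 68.64668711746494, 'cx': 321.519927017526, 'cy': 201.0223300381134, 'k1': -0.009951566449562436, 'R': array([[-0.96665153,  0.25609202, -0.00130107],
       [ 0.24238907,  0.91654419,  0.31811049],
       [ 0.08265805,  0.30718663, -0.94805275]]), 't': array([ 463.05738138, -305.49462889,  290.28749822])}
[{'uv': [316.9, 169.2], 'confidence': 0.58}]
100 754 [579.53558343  31.59048493 106.7296296 ] [512.59238168 -42.37965871 100.0246189 ] [631.02837429 159.26216773 111.78015514]
64 1013 [565.61635962  92.52602289  67.7798064 ] [481.21451769 -88.66144156  64.01574298] [764.14648647 430.45893056  74.97710495]
85 1255 [446.88082429 342.46819812  89.0137728 ] [358.06795531 -37.81540075  85.02547614] [623.6058663  496.66064341  94.97320789]
36 14168 [589.38401792 139.20122621  39.33423345] [453.50525541 -94.12766223  36.00585245] [939.05307602 430.6770208   43.99973724]
```

View pics/w0.png

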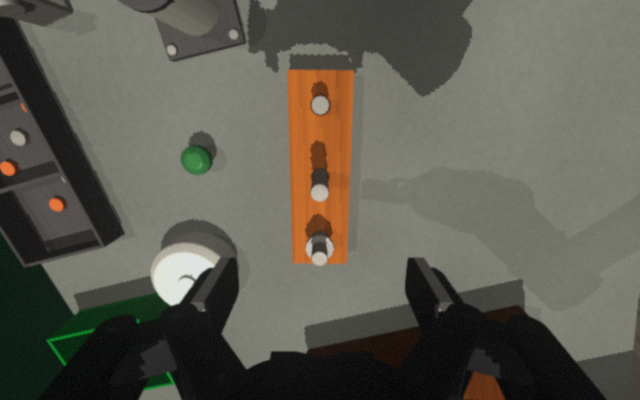

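```bash
python3 - <<'E'
from h import *
ci=arm.camera_info('wrist');d=np.load('pics/w0.npy')
P,u,v=cloud(ci,d)
m=(P[:,2]>101)&(P[:,2]<112)&(abs(u-320)<15)&(abs(v-190)<20);Q=P[m]
print(m.sum(),Q.mean(0),Q.min(0),Q.max(0),u[m].mean(),v[m].mean(),(u[m].min(),u[m].max(),v[m].min(),v[m].max()))
print(atz(ci,[[u[m].mean(),v[m].mean()]],105))
E
```

```text
265 [521.15253085 150.60770036 104.09231254] [512.61909991 142.07870093 101.4403764 ] [529.81006389 159.41396581 106.57367686] 319.1283018867924 192.46415094339622 (np.int64(310), np.int64(328), np.int64(183), np.int64(201))
[[521.06746244 150.3238107  105.        ]]
```

>>> {"op": "play_rows", "data": {
  "motion": [100, 0.18, -0.06, -4, 0, 0, 0, 100, 0.18, -0.06, -9, 0, 0, 0, 100, 0.18, -0.06, -13, 0, 0, 0, 100, 0.18, -0.06, -15.8, 0, 0, 0, 100, 0.18, -0.06, -15.8, 0, 0, 0]
}}

```text
clock: 3.0
position: [519.1, 150.4, 71.5]
ee_rot: [-0.609, 0.793, 0.0, -0.003]
contact_force: [-0.1, -0.0, -0.4]
gripper_width: 85.6
```

>>> {"op": "play_rows", "data": {
  "motion": [0, 0, 0, 0, 0, 0, 0, 0, 0, 0, 0, 0, 0, 0, 0, 0, 0, 0, 0, 0, 0, 0, 0, 0, 0, 0, 0, 0, 0, 0, 0, 0, 0, 0, 0]
}}

```text
clock: 3.62
position: [521.1, 150.5, 74.2]
ee_rot: [-0.609, 0.793, -0.0, 0.001]
contact_force: [-2.2, 1.0, 6.8]
gripper_width: 16.5
```

```bash
python3 - <<'E'
from h import *
s=arm.read_state();print(s['clock'],s['position'],s['ee_rot'],s['gripper_width'],s['contact_force'])
p,d=save('wrist','w1.png')
E
```

```text
3.625 [521.14861067 150.53292694  74.2226448 ] [-6.08895139e-01  7.93250516e-01 -1.33220180e-04  5.57783422e-04] 16.49239919246745 [-2.17004905  1.03634215  6.79846417]
```

View pics/w1.png

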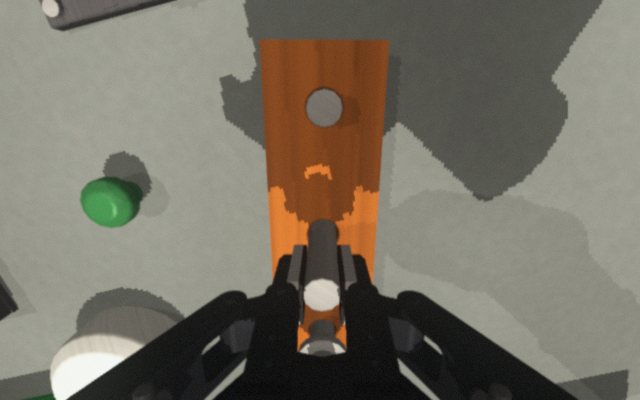

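>>> {"op": "play_rows", "data": {
  "motion": [0, 0, 0, 1.5, 0, 0, 0, 0, 0, 0, 4, 0, 0, 0, 0, 0, 0, 8, 0, 0, 0, 0, 0, 0, 11.5, 0, 0, 0, 0, 0, 0, 13, 0, 0, 0]
}}

```text
clock: 4.3
position: [521.4, 150.6, 205.6]
ee_rot: [-0.609, 0.793, -0.0, 0.002]
contact_force: [-0.2, -0.4, -3.5]
gripper_width: 16.6
```

```bash
python3 - <<'E'
from h import *
s=arm.read_state();print(s['clock'],s['position'],s['ee_rot'],s['gripper_width'],s['contact_force'],s['wrist_torque'])
p,d=save('wrist','w2.png')
E
```

```text
4.3 [521.35358152 150.61992705 205.59714946] [-6.08741581e-01  7.93366561e-01 -1.43103730e-04  1.77943008e-03] 16.584933910553776 [-0.23551442 -0.40774991 -3.50104251] [ 0.05715421 -0.04835236  0.03202808]
```

View pics/w2.png

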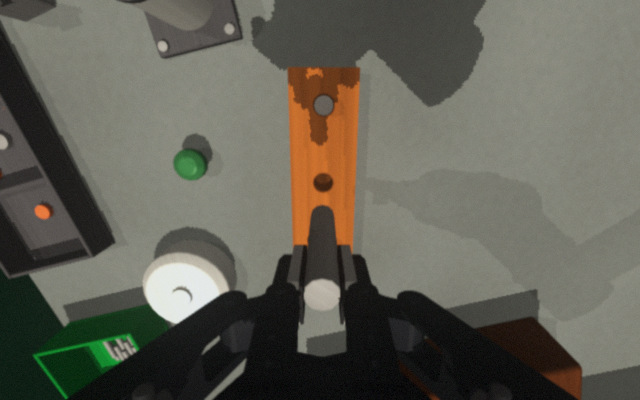

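>>> {"op": "play_rows", "data": {
  "motion": [0, 0, -2.5, 0, 0, 0, 0, 0, 0, -7.5, 0, 0, 0, 0, 0, 0, -13, 0, 0, 0, 0, 0, 0, -18.5, 0, 0, 0, 0, 0, 0, -24, 0, 0, 0, 0]
}}

```text
clock: 4.97
position: [519.6, -91.2, 201.6]
ee_rot: [-0.609, 0.793, 0.001, -0.001]
contact_force: [1.1, -0.8, -0.9]
gripper_width: 16.3
```

>>> {"op": "play_rows", "data": {
  "motion": [0, 0, -5.5, 0, 0, 0, 0, 0, 0, -11, 0, 0, 0, 0, 0, 0, -16, 0, 0, 0, 0, 0, 0, -19.5, 0, 0, 0, 0, 0, 0, -20.9, 0, 0, 0, 0]
}}

```text
clock: 5.6
position: [519.6, -300.1, 201.0]
ee_rot: [-0.608, 0.794, 0.002, -0.001]
contact_force: [-0.1, 0.6, -2.3]
gripper_width: 16.7
```

>>> {"op": "play_rows", "data": {
  "motion": [0, 0, 0, 0, 0, 0, 0, 0, 0, 0, 0, 0, 0, 0, 0, 0, 0, 0, 0, 0, 0]
}}

```text
clock: 5.98
position: [521.0, -297.5, 203.4]
ee_rot: [-0.609, 0.793, 0.0, 0.0]
contact_force: [1.4, 0.2, -2.7]
gripper_width: 16.2
```

```bash
python3 - <<'E'
from h import *
s=arm.read_state();print(s['clock'],s['position'],s['ee_rot'],s['gripper_width'],s['contact_force'],s['wrist_torque'])
p,d=save('wrist','w3.png')
ci=arm.camera_info('wrist');P,u,v=cloud(ci,d)
m=(P[:,2]>104)&(P[:,2]<115);Q=P[m];print(len(Q),Q.min(0),Q.max(0),cv2.minEnclosingCircle(Q[:,:2].astype(np.float32)))
ps,ds=save('scene','s3.png'); 
i=cv2.resize(ps[80:240,60:240],None,fx=4,fy=3.7)[:,:,::-1]; cv2.imwrite('pics/s3c.png',i)
pt,dt=save('top','t3.png'); cv2.imwrite('pics/t3c.png',cv2.resize(pt[130:260,380:540],None,fx=4,fy=4)[:,:,::-1])
E
```

```text
5.975 [ 520.98438788 -297.46273876  203.40905588] [-6.09445484e-01  7.92827971e-01  7.45119309e-05  7.45762037e-05] 16.2420773298244 [ 1.43437839  0.15704293 -2.71830459] [-0.0752494   0.01386688 -0.03497966]
1946 [ 494.79038504 -328.57761725  104.07670975] [ 549.73680674 -274.47208338  111.37275989] ((522.1173706054688, -300.60870361328125), 28.049394607543945)
```

View pics/w3.png

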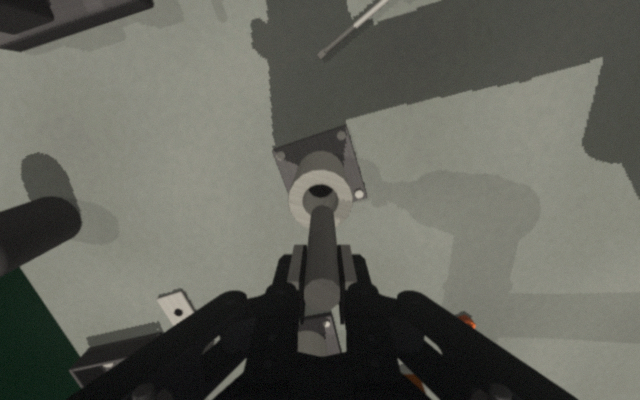

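View pics/s3c.png

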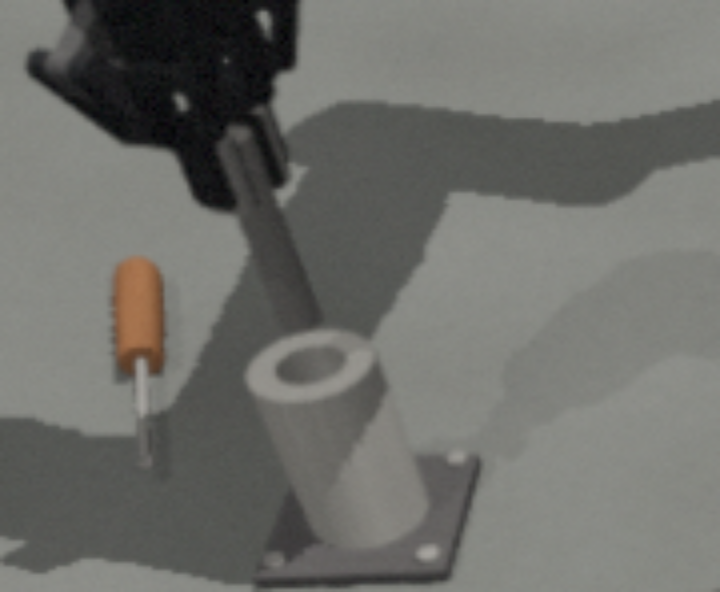

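```bash
python3 - <<'E'
from h import *
ci=arm.camera_info('wrist');d=np.load('pics/w3.npy')
P,u,v=cloud(ci,d)
def fit(P,u,v,b,name,R0):
    from scipy.optimize import least_squares
    m=(u>b[0])&(u<b[1])&(v>b[2])&(v<b[3])&(P[:,2]>128)&(P[:,2]<240); Q=P[m]
    Q=Q[np.hypot(Q[:,0]-521,Q[:,1]+298)<40]
    def r(x):
        c=np.c_[x[0]+x[2]*(Q[:,2]-180),x[1]+x[3]*(Q[:,2]-180)]
        return np.hypot(*(Q[:,:2]-c).T)-9
    o=least_squares(r,[521,-298,0,0],loss='soft_l1',f_scale=1)
    print(name,len(Q),Q.min(0),Q.max(0),'fit at z180',o.x[:2],'slope',o.x[2:],'at lower end 130',o.x[:2]-50*o.x[2:], np.abs(o.fun).mean())
fit(P,u,v,(306,342,205,310),'wrist',0)
cs=arm.camera_info('scene');Ps,us,vs=cloud(cs,np.load('pics/s3.npy'));fit(Ps,us,vs,(112,142,112,170),'scene',0)
m=(Ps[:,2]>104)&(Ps[:,2]<115)&(us<185)&(us>110)&(vs>160)&(vs<240)&(Ps[:,1]>-335)&(Ps[:,1]<-265);Q=Ps[m];print(cv2.minEnclosingCircle(Q[:,:2].astype(np.float32)))
E
```

```text
wrist 3153 [ 508.67176368 -308.01656579  133.94690468] [ 530.27243996 -286.7035945   239.98352015] fit at z180 [ 521.4260449  -297.43864801] slope [-0.00525566 -0.00763721] at lower end 130 [ 521.6888277  -297.05678745] 1.3548845063015915
scene 790 [ 500.87198311 -307.51498299  134.8547992 ] [ 545.08018313 -282.59004057  239.88566522] fit at z180 [ 523.39811484 -296.19790651] slope [0.0709409  0.02477222] at lower end 130 [ 519.85106963 -297.43651741] 2.881586576778409
((523.6932373046875, -298.7279968261719), 29.07510757446289)
```

View pics/t3c.png

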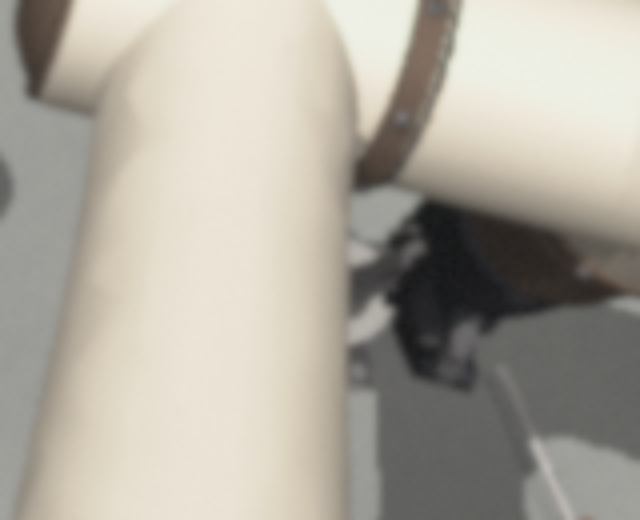

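>>> {"op": "play_rows", "data": {
  "motion": [0, 0.05, -0.22, -1, 0, 0, 0, 0, 0.05, -0.22, -2.5, 0, 0, 0, 0, 0.05, -0.22, -4, 0, 0, 0, 0, 0.05, -0.22, -5.3, 0, 0, 0, 0, 0.05, -0.22, -6.2, 0, 0, 0]
}}

```text
clock: 6.75
position: [520.9, -300.8, 139.9]
ee_rot: [-0.609, 0.793, 0.001, -0.0]
contact_force: [-0.1, -0.5, -2.2]
gripper_width: 16.1
```

>>> {"op": "play_rows", "data": {
  "motion": [0, 0, 0, -0.4, 0, 0, 0, 0, 0, 0, -0.6, 0, 0, 0, 0, 0, 0, -0.7, 0, 0, 0, 0, 0, 0, -0.7, 0, 0, 0]
}}

```text
clock: 7.25
position: [521.5, -300.9, 134.7]
ee_rot: [-0.609, 0.793, -0.0, 0.0]
contact_force: [-0.4, -0.1, -3.0]
gripper_width: 16.3
```

```bash
python3 - <<'E'
from h import *
s=arm.read_state();print(s['clock'],s['position'],s['ee_rot'],s['gripper_width'],s['contact_force'],s['wrist_torque'])
p,d=save('wrist','w4.png')
E
```

```text
7.25 [ 521.52538191 -300.8989071   134.6972215 ] [-6.08814130e-01  7.93312798e-01 -3.31579434e-04  2.25321217e-04] 16.300016910245404 [-0.40643509 -0.14775921 -3.01879124] [ 0.03269208 -0.02940092  0.01359149]
```

View pics/w4.png

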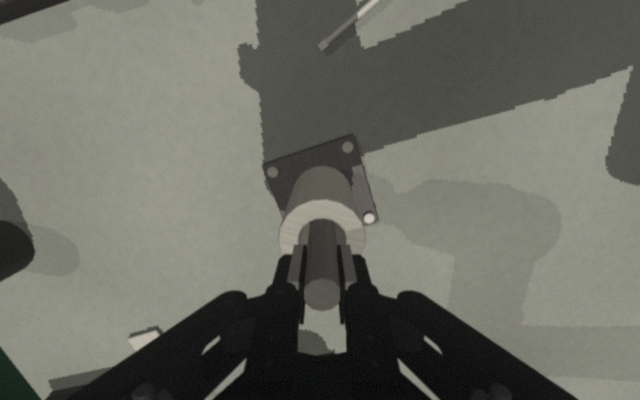

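>>> {"op": "play_rows", "data": {
  "motion": [0, 0, 0, -0.15, 0, 0, 0, 0, 0, 0, -0.3, 0, 0, 0, 0, 0, 0, -0.45, 0, 0, 0, 0, 0, 0, -0.45, 0, 0, 0]
}}

```text
clock: 7.8
position: [521.2, -300.8, 129.6]
ee_rot: [-0.609, 0.793, 0.0, -0.0]
contact_force: [-0.9, -0.5, -2.0]
gripper_width: 16.1
```

>>> {"op": "play_rows", "data": {
  "motion": [0, 0, 0, -0.1, 0, 0, 0, 0, 0, 0, -0.2, 0, 0, 0, 0, 0, 0, -0.2, 0, 0, 0]
}}

```text
clock: 8.18
position: [521.3, -300.8, 127.7]
ee_rot: [-0.609, 0.793, 0.0, -0.0]
contact_force: [-0.4, 1.1, -1.7]
gripper_width: 16.2
```

>>> {"op": "play_rows", "data": {
  "motion": [0, 0, 0, -0.1, 0, 0, 0, 0, 0, 0, -0.2, 0, 0, 0, 0, 0, 0, -0.2, 0, 0, 0]
}}

```text
clock: 8.55
position: [521.3, -300.9, 125.7]
ee_rot: [-0.609, 0.793, 0.0, -0.0]
contact_force: [0.9, 0.5, -2.1]
gripper_width: 16.2
```

>>> {"op": "play_rows", "data": {
  "motion": [0, 0, 0, -0.1, 0, 0, 0, 0, 0, 0, -0.2, 0, 0, 0, 0, 0, 0, -0.2, 0, 0, 0]
}}

```text
clock: 8.93
position: [521.4, -301.0, 124.6]
ee_rot: [-0.609, 0.793, -0.0, 0.0]
contact_force: [-2.2, 1.0, 4.5]
gripper_width: 16.5
```

>>> {"op": "play_rows", "data": {
  "motion": [30, 0, 0, 0, 0, 0, 0, 60, 0, 0, 0, 0, 0, 0, 100, 0, 0, 0, 0, 0, 0, 100, 0, 0, 0, 0, 0, 0, 100, 0, 0, 0, 0, 0, 0]
}}

```text
clock: 9.55
position: [521.3, -300.8, 123.7]
ee_rot: [-0.609, 0.793, 0.0, -0.0]
contact_force: [0.2, -0.4, -0.1]
gripper_width: 85.4
```

```bash
python3 - <<'E'
from h import *
s=arm.read_state();print(s['clock'],s['position'],s['ee_rot'],s['gripper_width'],s['contact_force'],s['wrist_torque'])
p,d=save('wrist','w5.png')
ci=arm.camera_info('wrist');P,u,v=cloud(ci,d)
m=(u>295)&(u<350)&(v>215)&(v<330)&(P[:,2]>145);Q=P[m];print(len(Q))
if len(Q): print(Q.mean(0),Q.min(0),Q.max(0))
ps,ds=save('scene','s5.png'); 
cv2.imwrite('pics/s5c.png',cv2.resize(ps[100:250,80:230],None,fx=4,fy=4)[:,:,::-1])
E
```

```text
9.55 [ 521.34490035 -300.84384692  123.73603037] [-6.08797581e-01  7.93325599e-01  1.12055695e-05 -7.28852210e-07] 85.35458175869545 [ 0.21439703 -0.43132093 -0.12320866] [-0.00986217 -0.02799757  0.01533541]
1401
[ 521.02519333 -303.39362312  152.95881383] [ 512.80435888 -310.83126358  145.06035009] [ 530.27434774 -292.3960594   156.17006201]
```

View pics/w5.png

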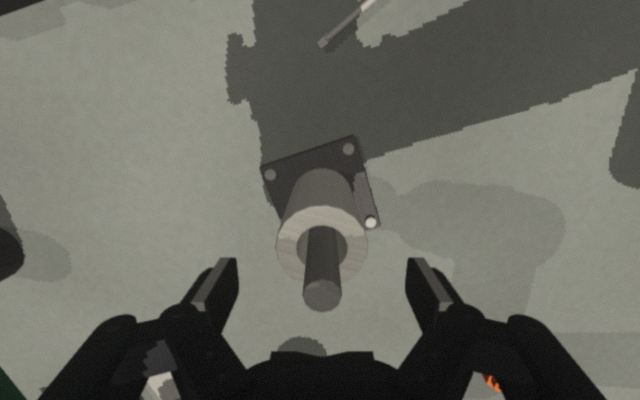

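View pics/s5c.png

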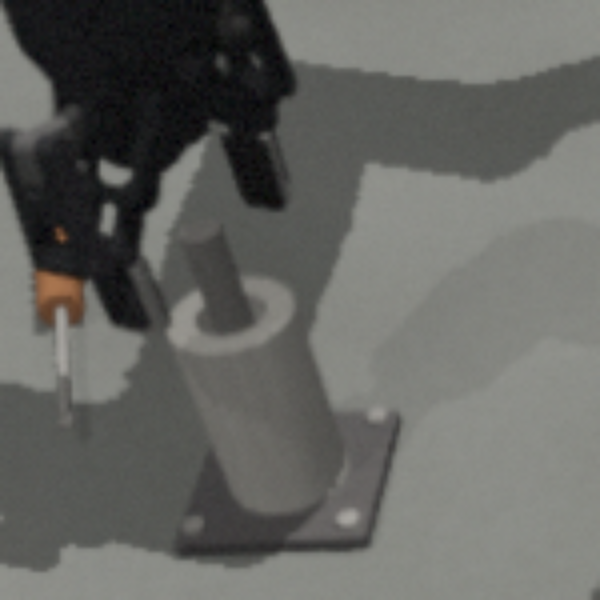

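```bash
python3 - <<'E'
from h import *
ci=arm.camera_info('wrist');d=np.load('pics/w5.npy');P,u,v=cloud(ci,d)
m=(u>295)&(u<350)&(v>270)&(v<330)&(P[:,2]>151);Q=P[m]
print(Q.mean(0),cv2.minEnclosingCircle(Q[:,:2].astype(np.float32)))
m=(P[:,2]>106)&(P[:,2]<114)&(u>270)&(u<375)&(v>200)&(v<300);Q=P[m];print(len(Q),cv2.minEnclosingCircle(Q[:,:2].astype(np.float32)))
E
```

```text
[ 521.29931777 -302.37053309  154.09494383] ((521.66552734375, -301.3927307128906), 9.233329772949219)
3820 ((522.0372924804688, -301.2213134765625), 27.7524471282959)
```

>>> {"op": "play_rows", "data": {
  "motion": [100, 0, 0, 1, 0, 0, 0, 100, 0, 0, 3, 0, 0, 0, 100, 0, 0, 5, 0, 0, 0, 100, 0, 0, 6.2, 0, 0, 0, 100, 0, 0, 6.2, 0, 0, 0]
}}

```text
clock: 10.28
position: [521.8, -301.0, 187.1]
ee_rot: [-0.609, 0.793, -0.001, 0.001]
contact_force: [0.1, 0.7, 0.1]
gripper_width: 85.3
```

>>> {"op": "play_rows", "data": {
  "motion": [0, 0, 0, 0, 0, 0, 0, 0, 0, 0, 0, 0, 0, 0, 0, 0, 0, 0, 0, 0, 0, 0, 0, 0, 0, 0, 0, 0, 0, 0, 0, 0, 0, 0, 0]
}}

```text
clock: 10.9
position: [521.3, -300.8, 185.7]
ee_rot: [-0.609, 0.793, 0.0, -0.0]
contact_force: [-0.0, 0.4, 0.2]
gripper_width: -0.0
```

```bash
python3 - <<'E'
from h import *
s=arm.read_state();print(s['clock'],s['position'],s['ee_rot'],s['gripper_width'],s['contact_force'],s['wrist_torque'])
p,d=save('wrist','w6.png')
ps,ds=save('scene','s6.png'); 
cv2.imwrite('pics/s6c.png',cv2.resize(ps[100:250,80:230],None,fx=4,fy=4)[:,:,::-1])
E
```

```text
10.9 [ 521.32361658 -300.8408976   185.69720615] [-6.08778568e-01  7.93340184e-01  7.05245084e-05 -4.77414980e-05] -0.00037557428842654225 [-0.01392371  0.42352642  0.21415809] [-0.0075195   0.00289077 -0.03127837]
```

View pics/w6.png

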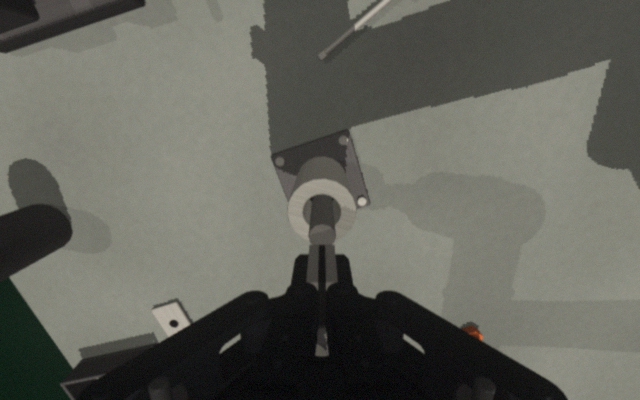

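View pics/s6c.png

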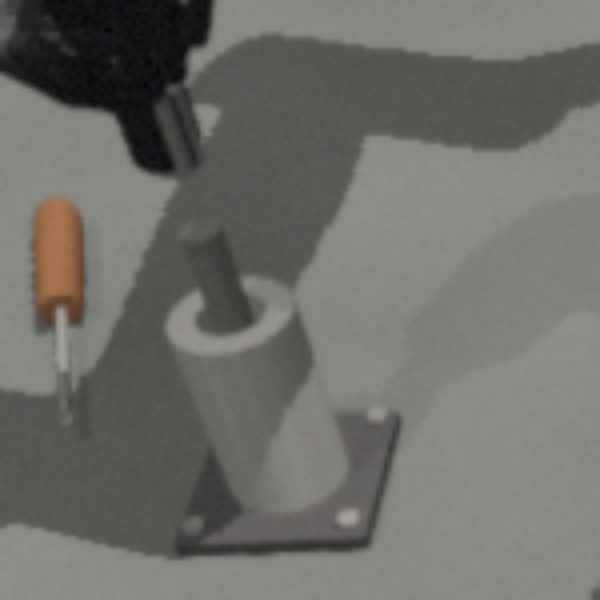

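>>> {"op": "play_rows", "data": {
  "motion": [0, 0, 0, -1, 0, 0, 0, 0, 0, 0, -2, 0, 0, 0, 0, 0, 0, -2.7, 0, 0, 0, 0, 0, 0, -3.1, 0, 0, 0, 0, 0, 0, -3.4, 0, 0, 0]
}}

```text
clock: 11.62
position: [522.0, -301.3, 152.7]
ee_rot: [-0.609, 0.793, -0.001, 0.0]
contact_force: [-1.3, 0.1, 5.9]
gripper_width: -0.1
```

>>> {"op": "play_rows", "data": {
  "motion": [0, 0, 0, -0.3, 0, 0, 0, 0, 0, 0, -0.6, 0, 0, 0, 0, 0, 0, -0.9, 0, 0, 0, 0, 0, 0, -1.2, 0, 0, 0]
}}

```text
clock: 12.12
position: [521.4, -300.9, 139.7]
ee_rot: [-0.609, 0.793, -0.0, 0.0]
contact_force: [-0.5, 0.2, 4.8]
gripper_width: 0.2
```

>>> {"op": "play_rows", "data": {
  "motion": [0, 0, 0, -0.4, 0, 0, 0, 0, 0, 0, -0.8, 0, 0, 0, 0, 0, 0, -1.2, 0, 0, 0, 0, 0, 0, -1.6, 0, 0, 0, 0, 0, 0, -1.9, 0, 0, 0]
}}

```text
clock: 12.75
position: [521.3, -300.8, 120.5]
ee_rot: [-0.609, 0.793, 0.0, -0.0]
contact_force: [0.2, -0.5, 5.0]
gripper_width: 0.3
```

>>> {"op": "play_rows", "data": {
  "motion": [0, 0, 0, -0.15, 0, 0, 0, 0, 0, 0, -0.3, 0, 0, 0, 0, 0, 0, -0.4, 0, 0, 0]
}}

```text
clock: 13.12
position: [521.3, -300.8, 116.7]
ee_rot: [-0.609, 0.793, 0.0, 0.0]
contact_force: [-0.6, 0.0, 5.0]
gripper_width: -0.0
```

>>> {"op": "play_rows", "data": {
  "motion": [0, 0, 0, -0.1, 0, 0, 0, 0, 0, 0, -0.2, 0, 0, 0, 0, 0, 0, -0.25, 0, 0, 0]
}}

```text
clock: 13.5
position: [521.3, -300.8, 114.2]
ee_rot: [-0.609, 0.793, 0.0, -0.0]
contact_force: [-0.3, 0.1, 4.6]
gripper_width: 0.1
```

>>> {"op": "play_rows", "data": {
  "motion": [0, 0, 0, -0.1, 0, 0, 0, 0, 0, 0, -0.1, 0, 0, 0]
}}

```text
clock: 13.75
position: [521.8, -301.1, 114.1]
ee_rot: [-0.609, 0.793, -0.001, 0.0]
contact_force: [-1.3, -0.1, 6.7]
gripper_width: 0.2
```

>>> {"op": "play_rows", "data": {
  "motion": [0, 0, 0, -0.1, 0, 0, 0, 0, 0, 0, -0.1, 0, 0, 0]
}}

```text
clock: 14.0
position: [522.5, -301.4, 114.1]
ee_rot: [-0.609, 0.793, -0.002, 0.001]
contact_force: [-0.8, 0.3, 9.0]
gripper_width: 0.1
```

>>> {"op": "play_rows", "data": {
  "motion": [0, 0, 0, 0.5, 0, 0, 0, 0, 0, 0, 2, 0, 0, 0, 0, 0, 0, 5, 0, 0, 0, 0, 0, 0, 8, 0, 0, 0, 0, 0, 0, 10, 0, 0, 0]
}}

```text
clock: 14.62
position: [521.6, -300.9, 214.1]
ee_rot: [-0.609, 0.793, -0.001, 0.0]
contact_force: [-0.1, 0.3, 0.2]
gripper_width: 0.1
```

>>> {"op": "play_rows", "data": {
  "motion": [0, 0, 0, 0, 0, 0, 0, 0, 0, 0, 0, 0, 0, 0, 0, 0, 0, 0, 0, 0, 0]
}}

```text
clock: 15.0
position: [520.7, -300.6, 210.9]
ee_rot: [-0.609, 0.793, 0.001, -0.001]
contact_force: [0.2, -0.0, 0.3]
gripper_width: -0.1
```

```bash
python3 - <<'E'
from h import *
s=arm.read_state();print(s['clock'],s['position'],s['contact_force'])
p,d=save('wrist','w7.png')
ci=arm.camera_info('wrist');P,u,v=cloud(ci,d)
m=(np.hypot(P[:,0]-521.5,P[:,1]+301)<45)&(P[:,2]>104)&(P[:,2]<140)&(v<300);Q=P[m];print(len(Q),Q.max(0),cv2.minEnclosingCircle(Q[:,:2].astype(np.float32)))
i=m&(np.hypot(P[:,0]-521.5,P[:,1]+301)<13);print(i.sum(),P[i].mean(0),np.median(P[i][:,2]))
ps,ds=save('scene','s7.png'); 
cv2.imwrite('pics/s7c.png',np.hstack([cv2.resize(ps[150:250,80:180],None,fx=4,fy=4),cv2.resize(p[130:230,270:370],None,fx=4,fy=4)])[:,:,::-1])
E
```

```text
15.0 [ 520.66515365 -300.59844113  210.91718795] [ 0.22293982 -0.0190147   0.31851573]
2537 [ 549.99302699 -273.56529933  114.9342189 ] ((522.5393676757812, -300.7122497558594), 28.01027488708496)
356 [ 521.91339596 -301.90200067  112.49200986] 113.02354023066212
```

View pics/s7c.png

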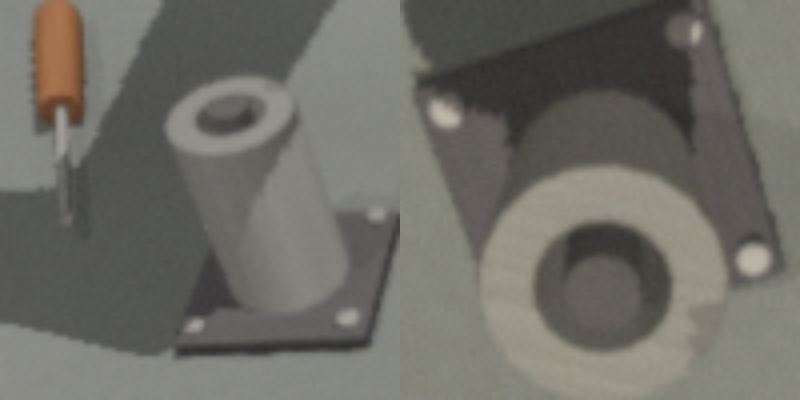

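The spindle stands centred, with its top at about 113 mm. The plug hit its stop at 114 mm and the arm is clear.

```bash
python3 -c "
from bench import arm
print(arm.job_done(), arm.read_state()['clock'])"
```

```text
the job is handed in; nothing more can be done
the job is handed in; nothing more can be done
```

The long spindle is fully home in the open housing, and I handed the job in at about 15 s; no verdict was reported.

- **Pick and place:** I took it from the rack's middle hole and lowered it onto the plug, feeling contact at about 4.5 N. I then let go: it stood free with its top at about 155 mm, and the force on the tool was near zero.
- **Pushing home:** I pressed with shut fingers at roughly 5 N. At 114 mm the travel stopped and the force rose to 9 N, which matches the bottom stop. I then backed off about 100 mm.
- **Last checks:** The wrist camera put the spindle's top at about 113 mm, roughly 3 mm above the rim. It stood about 1–2 mm off the bore's centre and looked upright, and the force reading on the arm was near zero.
- **Disagreements:** The cameras differed by 2–3 mm on where the housing is, which is well within the bore's 6 mm clearance. The gripper read about 16.5 mm on the 18 mm rod. The pushing force read about 5 N against the stated 8 N.

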